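# Walnut dish to its stand under the shelf

## Robot

A 7-joint arm with a two-finger parallel gripper is mounted at the origin on a cart in front of the work surface, level with it; the furniture and walls round the work are solid. World frame = base frame: x ahead of the robot, y to its left, z up, the work surface at z = 0. Lengths are in m, angles in rad, forces in N, time in s.
With the tool pointing down it reaches from about 0.4 to 0.9 m from the base axis. Payload 5.6 kg.
Tool frame: the origin (TCP) lies midway between the tips of the shut fingers; the grasp point (between the pads) lies 19 mm behind it; z points along the fingers, y is the line along which they close (so a half turn about z gives the same grasp; the last joint's range is limited). The gripper opens to 92 mm and grips with 3 to 60 N. Pads are 20 mm wide; open, the fingers measure 128 mm over their backs; the gripper's body (75 mm by 189 mm) begins 69 mm behind the grasp point.
Start: joints at [1.267, 0.468, -0.012, 1.603, 0.006, 1.071, -0.056], TCP at [0.168, -0.628, 0.215] pointing down, gripper open.
Joint ranges: [-2.53, 2.53], [-0.31, 2.02], [-1.57, 1.55], [0.28, 2.44], [-1.29, 4.43], [0.15, 1.84], [-2.92, 2.92]. Speed limits (rad/s): [2.57, 2.57, 3.14, 3.14, 3.14, 3.14, 3.14].

## Interface

Orientations are given as a 3x3 rotation matrix whose columns are the frame's x, y, z axes.
In Python, from station import env, effector, solver, viewer, workorder, search_frame, tip_of gives the robot as it stands. Calls block until the motion is done:
- env.reach(position, orientation): joint-space move of the TCP to a pose.
- env.movel(position, frame=None, rate=0.15): straight line of the TCP; frame=None keeps the orientation; rate is the mean speed in m/s.
- env.goto_joints(angles): joint-space move.
- effector.release() and effector.grasp(squeeze=None): open the fingers fully, or close them until they stop; squeeze is the grip in N (None keeps the last).
- env.pause(seconds).
- solver.inverse_kinematics(position, orientation): joint angles nearest the present ones, or None.
- env.sense(): the state.
- viewer.read_camera(name): name is "scene" or "side" or "wrist"; returns (picture, depth): 480x640x3 uint8, red, green, blue; 480x640 float32, m along the optical axis (not along the pixel's ray), 0 where there is no reading.
- viewer.camera_info(name): a dict with "intrinsics" (3x3 intrinsics, pixels), "eye" and "rotation" of the camera in the world; the wrist camera has in their place "T_tool_cam" (4x4, takes a point from camera to tool coordinates, whose origin is the TCP and whose axes are the flange's). Camera axes: x right, y up, looking along -z (the intrinsics and any distortion apply to the point x, -y, -z); pixel columns grow to the right and rows downward; lengths in m; the calibration is good to about 2 mm. The wrist camera is an equidistant fisheye: a pixel r from the principal point sees the ray r / f radians off the axis. A picture is of the moment at which its call begins: read the wrist's pose just before it. camera_info takes no time and is no camera call.
A pose or a line that the arm cannot do raises env.PlanningError and nothing moves.
- workorder.finish_job(): hands the job in; it is judged then, once.
Trained networks look in the newest picture that a camera, given by its name, has taken for a name from the list of things; names that differ only in an ending like _2 or _b are one class to them, and where a whole thing is asked for, a point or a joint stands for the part that bears it (a point fixed in the world has none). Each returns a list of dicts, best first, with "score" (0 to 1); they miss things now and then, are a little off and sometimes report something else, mostly with a low value. They report only what shows in the picture. A call takes as long as a camera call. They do not tell look-alikes from the thing itself.
- search_frame(camera, name): "at" ([x, y, z] in m, in world coordinates, good to about 4 mm: the middle of the surface that is visible of it).
- tip_of(camera, name): "at" ([x, y, z] in m, in world coordinates, good to about 4 mm: a listed point, or the origin of a listed thing).
The state is a dict: "t": time; "joint_positions": joint angles; "joint_velocities": joint speeds; "tau": joint torques, N m; "ee_pos": TCP position; "tcp_rot": TCP orientation; "wrist_force": force on the tool from outside, world axes, zero at the start; "moment": the same for the moment, N m; "gripper_width": finger opening in m; "grasp_force": force on a finger pad.
Only numpy, scipy, OpenCV 4.12 (cv2) and the standard library are available. Lean on these libraries where they do the work, as an engineer would, in place of code of your own. Each camera call takes 0.05 s, during which the arm holds its last target. There are 200 camera calls.

## Task

Lift the open dish of walnuts by its arch handle and carry it level, so that no walnut falls out, to the round stand under the low shelf. Feel for the hole in the stand's black block with the pin under the dish, let the pin drop fully in so that the dish sits level on the block, and let go. Leave everything else on the worktop where it is.

Things in the scene. Friction and masses are not known exactly. Their poses are not given: they have to be found in the camera images.
- dish: Open oblong wooden dish, 124 (x) x 94 (y) mm, about 0.25 kg, holding three loose walnuts. Origin: its middle at the level of its feet, z up. Four feet at x +-50, y +-37 mm, 10 mm thick, 18 mm long; underside at z = 18 mm, inner floor at 23 mm, 5 mm walls with a low rim at 34 mm (the nuts stand higher). An arch handle spans it along x.
- dish_handle (a point): Middle of the arch's dark wooden grip bar, on the dish's axis 100 mm above its feet; same axes as the dish. The bar is level, 74 mm long (x), 13 mm wide (y), 16 mm high, flat-sided; 10 mm steel rods slope from its ends (x +-34 mm) down to the dish's ends. A gripper closing across it (along y) may lean any way along x.
- dish_pin (a point): Tip of the steel pin under the middle of the dish, 14 mm below its underside, 4 mm above the level of its feet. The pin is 14 mm thick, its end tapered over 3 mm to 8 mm.
- stand: Low round steel tray, 100 mm across, rim 6 mm high, fixed on the worktop under the front part of the shelf. Origin: centre of its underside, at worktop level. It holds a black round block (see stand_top).
- stand_top (a point): 30 mm above the stand's origin, level with the top of the black block: 56 mm across, fixed in the tray but never quite in the middle, up to 8 mm off in x and in y (not reported). In the block's centre is a blind hole 18 mm across, 21 mm deep, for the dish's pin. Seated, the dish's underside lies on the block, feet 12 mm above the worktop; with the pin beside the hole it stands 14 mm higher.
- shelf: Low fixed wooden shelf, jars on top. Origin: on the worktop at the stand's centre; x points into it, away from its open front. Board 18 mm thick, underside 272 mm up, from x -40 to 130 mm, 400 mm wide; wire legs at y +-180, crossbar at x 110, 100 mm up. It covers the stand, so the hand must come in from the front, leaning back 35 to 45 degrees, with the dish gripped at that lean.
- walnut_0: Loose brown walnut in the dish, 30 mm across and 32 mm long, about 14 g. Origin: its centre.
- walnut_1: Loose brown walnut in the dish, 30 mm across and 32 mm long, about 14 g. Origin: its centre.
- walnut_2: Loose brown walnut in the dish, 30 mm across and 32 mm long, about 14 g. Origin: its centre.
- onion_1: Bystander, to be left where it is: red onion, 78 mm. Origin: centre of its underside.
- tomato_1: Bystander, to be left where it is: tomato, 63 mm. Origin: centre of its underside.
- lemon_1: Bystander, to be left where it is: lemon, 66x53x52 mm. Origin: centre of its underside.
- steel_cup_1: Bystander, to be left where it is: steel cup, 76 mm across, 100 mm tall, standing. Origin: centre of its underside.
- salt_shaker: Bystander, to be left where it is: salt shaker, 44 mm across, 90 mm tall, standing under the shelf beside the stand. Origin: centre of its underside.
- katori_1: Bystander, to be left where it is: small steel bowl, 94 mm across, 35 mm high, under the shelf beside the stand. Origin: centre of its underside.
Things that resemble listed ones, but are neither listed nor needed, are in the scene too. Leave any white look-alike of the walnut_1 alone.

How it is judged:
On the way:
1. the dish is lifted clear of the worktop with all walnuts in it (height (world z) of dish above 0.035 m and x of walnut_0 in the frame of dish between -0.062 and 0.062 m and y of walnut_0 in the frame of dish between -0.047 and 0.047 m and z of walnut_0 in the frame of dish between 0.028 and 0.075 m and x of walnut_1 in the frame of dish between -0.062 and 0.062 m and y of walnut_1 in the frame of dish between -0.047 and 0.047 m and z of walnut_1 in the frame of dish between 0.028 and 0.075 m and x of walnut_2 in the frame of dish between -0.062 and 0.062 m and y of walnut_2 in the frame of dish between -0.047 and 0.047 m and z of walnut_2 in the frame of dish between 0.028 and 0.075 m), for 0.2 s.
At the end, for the whole second after the job is handed in: The dish is at rest on the stand's block with its pin fully in the hole: feet 8 to 17 mm above the worktop, dish centre within 16 mm of the stand's centre, tilted less than 4 degrees, all three walnuts in the dish (horizontal distance between dish and stand below 0.016 m and height (world z) of dish between 0.008 and 0.017 m and angle between dish's own z axis and vertical below 0.07 rad and linear speed of dish below 0.02 m/s and x of walnut_0 in the frame of dish between -0.062 and 0.062 m and y of walnut_0 in the frame of dish between -0.047 and 0.047 m and z of walnut_0 in the frame of dish between 0.028 and 0.075 m and x of walnut_1 in the frame of dish between -0.062 and 0.062 m and y of walnut_1 in the frame of dish between -0.047 and 0.047 m and z of walnut_1 in the frame of dish between 0.028 and 0.075 m and x of walnut_2 in the frame of dish between -0.062 and 0.062 m and y of walnut_2 in the frame of dish between -0.047 and 0.047 m and z of walnut_2 in the frame of dish between 0.028 and 0.075 m); the robot touches nothing.
It fails at once if a walnut falls out of the dish (not (x of walnut_0 in the frame of dish below 0.062 m) or not (x of walnut_0 in the frame of dish above -0.062 m) or not (y of walnut_0 in the frame of dish below 0.047 m) or not (y of walnut_0 in the frame of dish above -0.047 m) or not (z of walnut_0 in the frame of dish above 0.028 m) or not (z of walnut_0 in the frame of dish below 0.075 m) or not (x of walnut_1 in the frame of dish below 0.062 m) or not (x of walnut_1 in the frame of dish above -0.062 m) or not (y of walnut_1 in the frame of dish below 0.047 m) or not (y of walnut_1 in the frame of dish above -0.047 m) or not (z of walnut_1 in the frame of dish above 0.028 m) or not (z of walnut_1 in the frame of dish below 0.075 m) or not (x of walnut_2 in the frame of dish below 0.062 m) or not (x of walnut_2 in the frame of dish above -0.062 m) or not (y of walnut_2 in the frame of dish below 0.047 m) or not (y of walnut_2 in the frame of dish above -0.047 m) or not (z of walnut_2 in the frame of dish above 0.028 m) or not (z of walnut_2 in the frame of dish below 0.075 m)).
It fails at once if the dish is tipped by more than 20 degrees (angle between dish's own z axis and vertical above 0.35 rad).
It fails at once if a bystander is pushed more than 30 mm from its place (distance of any of onion_1, tomato_1, lemon_1, steel_cup_1, salt_shaker, katori_1 from where it was at the start of the episode above 0.03 m).
It also fails if it takes over 67 s, if anything falls off the work surface, if the arm or the gripper's body presses on something with over 40 N, if the wrist force passes 120 N, or if a joint passes its speed limit or range.

## Working session

There is one attempt and no reset: what is moved stays moved. The work goes in short steps, each a Python script; the robot and the scene stay as the last script left them, time stands still between calls to the robot, and variables do not carry over. Pictures are saved under pics/ and viewed, at most 10 in all, crops included, and the job is handed in when it is done.

```bash
ls; mkdir -p pics; python3 - <<'E'
from station import env, effector, solver, viewer, workorder, search_frame, tip_of
import cv2, numpy as np
for c in ("scene","side"):
    p,d=viewer.read_camera(c); cv2.imwrite(f"pics/{c}0.png",p[:,:,::-1])
    np.save(f"pics/{c}_d.npy",d)
    i=viewer.camera_info(c); print(c,np.round(i["eye"],3),np.round(i["rotation"],3).tolist(),np.round(i["intrinsics"],1).tolist(),[k for k in i])
    for n in ("dish","dish_handle","dish_pin","stand","stand_top","shelf","walnut_0","salt_shaker","katori_1","steel_cup_1","onion_1","tomato_1","lemon_1"):
        r=tip_of(c,n); print(n,[(np.round(x["at"],3).tolist(),round(x["score"],2),[k for k in x if k not in("at","score")]) for x in r[:4]])
s=env.sense();print(s["t"],s["ee_pos"],s["wrist_force"])
E
```

```text
pics
scene [0.061 0.636 0.71 ] [[-0.797, 0.382, -0.469], [-0.604, -0.472, 0.642], [0.024, 0.795, 0.606]] [[481.6, 0.0, 323.4], [0.0, 481.6, 235.8], [0.0, 0.0, 1.0]] ['intrinsics', 'eye', 'rotation']
dish [([0.476, 0.195, 0.001], 0.76, []), ([0.453, -0.303, 0.002], 0.37, [])]
dish_handle [([0.479, 0.194, 0.1], 0.6, []), ([0.644, 0.358, -0.003], 0.48, [])]
dish_pin [([0.478, 0.189, 0.004], 0.83, [])]
stand [([0.609, -0.094, -0.003], 0.97, []), ([0.61, -0.098, 0.033], 0.49, [])]
stand_top [([0.61, -0.096, 0.032], 0.97, []), ([0.61, -0.095, -0.003], 0.37, [])]
shelf [([0.51, 0.217, 0.036], 0.45, [])]
walnut_0 [([0.486, 0.317, 0.021], 0.69, []), ([0.51, 0.218, 0.038], 0.68, []), ([0.501, -0.408, -0.002], 0.66, []), ([0.443, 0.17, 0.038], 0.59, [])]
salt_shaker [([0.669, 0.018, 0.003], 0.64, [])]
katori_1 [([0.612, -0.094, -0.0], 0.68, []), ([0.628, -0.225, -0.002], 0.64, []), ([0.503, -0.404, -0.002], 0.52, [])]
steel_cup_1 [([0.646, 0.359, 0.0], 0.7, [])]
onion_1 [([0.433, 0.056, 0.003], 0.81, [])]
tomato_1 [([0.504, -0.407, -0.002], 0.66, [])]
lemon_1 [([0.45, -0.301, 0.001], 0.9, [])]

[... 218 characters left out ...]
.001], 0.74, [])]
dish_handle [([0.484, 0.19, 0.097], 0.87, [])]
dish_pin [([0.48, 0.192, 0.004], 0.8, [])]
stand [([0.601, -0.097, 0.004], 0.61, [])]
stand_top [([0.606, -0.096, 0.03], 0.76, [])]
shelf []
walnut_0 [([0.446, 0.168, 0.04], 0.58, []), ([0.511, 0.214, 0.038], 0.49, []), ([0.476, 0.189, 0.037], 0.45, []), ([0.483, 0.318, 0.018], 0.4, [])]
salt_shaker [([0.668, 0.018, 0.002], 0.91, [])]
katori_1 [([0.626, -0.229, 0.0], 0.69, [])]
steel_cup_1 [([0.644, 0.356, 0.001], 0.6, [])]
onion_1 [([0.431, 0.054, 0.003], 0.84, [])]
tomato_1 [([0.502, -0.403, 0.003], 0.68, [])]
lemon_1 [([0.45, -0.3, 0.001], 0.9, [])]
1.4 [ 0.16756166 -0.62801426  0.2145741 ] [0.35677893 0.4630159  0.53023381]
```

View pics/scene0.png

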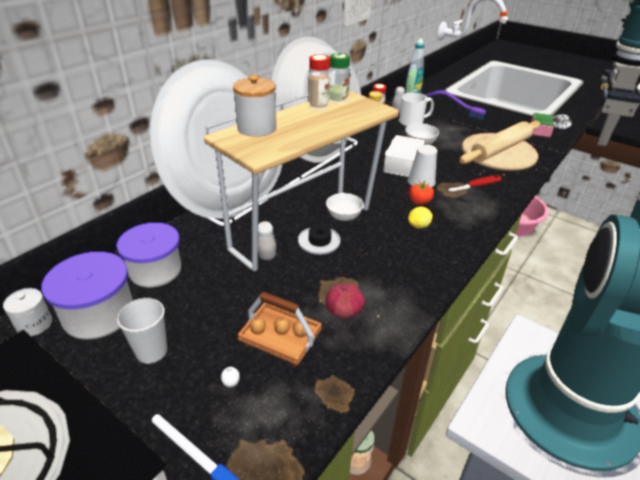

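View pics/side0.png

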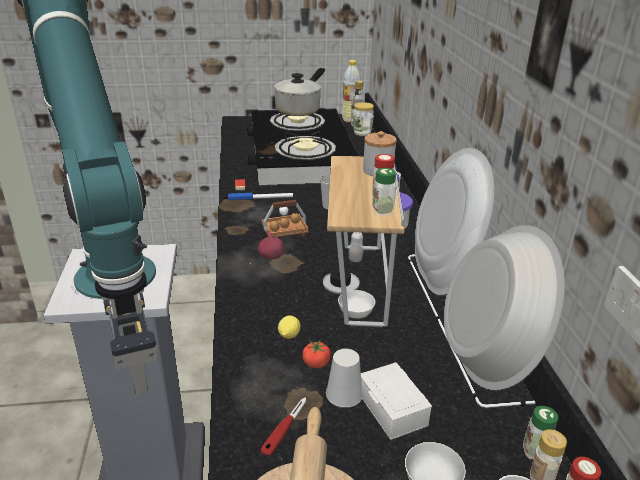

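The scene view shows the dish with its three walnuts at (282,325), the onion beside it at (345,300), and the stand under the shelf at (320,238) with the shaker at (266,240) and bowl at (345,207) on either side. The white look-alike is at (230,377). The side view agrees: dish at (285,222), stand at (342,282). Next I'll get the yaw of the handle and the shelf from depth.

```bash
cat > h.py <<'E'
from station import env, effector, solver, viewer, workorder, search_frame, tip_of
import cv2, numpy as np
def cloud(c,d):
    i=viewer.camera_info(c);K=np.array(i["intrinsics"]);v,u=np.indices(d.shape)
    P=np.stack([(u-K[0,2])/K[0,0]*d,-(v-K[1,2])/K[1,1]*d,-d],-1)
    W=P@np.array(i["rotation"]).T+np.array(i["eye"]); W[d<=0]=np.nan
    return W
E
python3 - <<'E'
from h import *
for c in ("scene","side"):
    d=np.load(f"pics/{c}_d.npy"); W=cloud(c,d).reshape(-1,3)
    im=cv2.imread(f"pics/{c}0.png").reshape(-1,3)
    def box(n,lo,hi):
        m=np.all((W>lo)&(W<hi),1);Q=W[m]
        if len(Q)<15: print(c,n,len(Q));return
        (cx,cy),(w,h),a=cv2.minAreaRect((Q[:,:2]*1000).astype(np.float32))
        e,V=np.linalg.eigh(np.cov(Q[:,:2].T));yaw=np.degrees(np.arctan2(V[1,1],V[0,1]))
        print(c,n,len(Q),"rect",round(cx),round(cy),round(w),round(h),round(a,1),"pca yaw",round(yaw,1),np.round(np.sqrt(e)*1e3,1),np.round(Q.mean(0),3),"zmax",np.round(Q[:,2].max(),3))
    box("bar",[.40,.11,.092],[.56,.27,.115])
    box("dish",[.38,.10,.015],[.58,.28,.13])
    box("rim",[.38,.10,.012],[.58,.28,.04])
    box("board",[.45,-.4,.28],[.85,.25,.295])
    box("block",[.57,-.13,.024],[.65,-.06,.036])
    box("tray",[.54,-.16,.003],[.67,-.03,.012])
    box("shaker",[.63,-.02,.01],[.71,.05,.1])
    box("onion",[.37,.0,.01],[.48,.10,.1])
E
```

```text
scene bar 436 rect 476 194 87 15 11.6 pca yaw -168.2 [ 3.5 23.4] [0.473 0.196 0.104] zmax 0.111
scene dish 3537 rect 476 195 134 96 12.1 pca yaw -169.6 [25.3 37.1] [0.473 0.199 0.042] zmax 0.111
scene rim 2379 rect 476 195 134 96 12.1 pca yaw -177.2 [30.1 38.6] [0.473 0.2   0.026] zmax 0.04
scene board 6362 rect 651 -101 401 173 80.2 pca yaw 78.1 [ 46.3 116.3] [ 0.635 -0.065  0.289] zmax 0.295
scene block 278 rect 606 -93 54 56 9.1 pca yaw 131.9 [14.5 15.1] [ 0.604 -0.091  0.029] zmax 0.033
scene tray 349 rect 611 -91 112 106 68.8 pca yaw -149.6 [24.2 30.5] [ 0.6   -0.082  0.005] zmax 0.012
scene shaker 544 rect 663 28 37 34 14.1 pca yaw 46.5 [ 6.4 10.3] [0.66  0.031 0.054] zmax 0.09
scene onion 1084 rect 423 63 72 67 72.6 pca yaw -139.7 [14.7 18.9] [0.418 0.072 0.047] zmax 0.079
side bar 160 rect 478 190 88 25 13.0 pca yaw -167.7 [ 4.6 24.3] [0.477 0.187 0.103] zmax 0.113
side dish 1029 rect 479 189 134 107 9.3 pca yaw -167.2 [24.4 37. ] [0.48  0.182 0.048] zmax 0.113
side rim 585 rect 479 189 133 107 9.3 pca yaw -178.8 [30.8 37.3] [0.483 0.18  0.029] zmax 0.04
side board 3665 rect 652 -108 406 170 80.5 pca yaw 88.2 [ 40.5 116.3] [ 0.623 -0.162  0.291] zmax 0.295
side block 159 rect 606 -98 54 53 9.1 pca yaw 175.6 [14.1 16.8] [ 0.603 -0.102  0.03 ] zmax 0.035
side tray 373 rect 605 -95 130 129 0.9 pca yaw 173.8 [31.9 37.3] [ 0.599 -0.103  0.006] zmax 0.012
side shaker 354 rect 670 11 35 41 85.4 pca yaw 169.7 [ 6.7 10.7] [0.668 0.007 0.052] zmax 0.094
side onion 498 rect 428 44 73 62 13.3 pca yaw 179.7 [14.2 18.4] [0.428 0.035 0.046] zmax 0.08
```

```bash
cat >> h.py <<'E'
L=np.radians(40)
def R(yaw,flip=1,lean=L):
    c,s=np.cos(yaw),np.sin(yaw); Z=np.array([[c,-s,0],[s,c,0],[0,0,1]])
    z=np.array([np.sin(lean),0,-np.cos(lean)]);y=np.array([0,flip,0.])
    return Z@np.stack([np.cross(y,z),y,z],1)
H=np.array([.478,.193,.100]);DY=np.radians(12);SY=np.radians(-9.8)
S=np.array([.606,-.0955,0])
ax=np.array([np.cos(SY),np.sin(SY),0])
def tcp(h,Rm): return np.asarray(h)+.019*Rm[:,2]      # handle point -> TCP
E
python3 - <<'E'
from h import *
print(np.round(env.sense()["tcp_rot"],2).tolist())
for f in (1,-1):
    A=R(DY,f);B=R(SY,f);C=R((DY+SY)/2,f)
    for n,p,M in [("way",[.38,-.25,.45],R(np.radians(-30),f)),("way2",[.38,.1,.42],C),("pre",tcp(H,A)-.12*A[:,2],A),("grasp",tcp(H,A),A),("lift",tcp(H+[0,0,.12],A),A),
      ("front",tcp(S-.18*ax+[0,0,.21],B),B),("front low",tcp(S-.16*ax+[0,0,.15],B),B),("over",tcp(S+[0,0,.145],B),B),("seat",tcp(S+[0,0,.112],B),B),("back",tcp(S+[0,0,.112],B)-.12*B[:,2],B)]:
        q=solver.inverse_kinematics(np.array(p),M); print(f,n,np.round(p,3),None if q is None else np.round(q,2))
E
```

```text
[[0.97, 0.26, -0.0], [0.26, -0.97, -0.0], [-0.0, -0.0, -1.0]]
1 way [ 0.38 -0.25  0.45] None
1 way2 [0.38 0.1  0.42] None
1 pre [0.414 0.18  0.177] None
1 grasp [0.49  0.196 0.085] None
1 lift [0.49  0.196 0.205] [-0.15  0.07 -0.46  2.4   1.52  0.27 -0.23]
1 front [ 0.441 -0.067  0.195] None
1 front low [ 0.46  -0.07   0.135] None
1 over [ 0.618 -0.098  0.13 ] [ 0.64  0.45 -0.66  2.24  2.13  0.35 -0.51]
1 seat [ 0.618 -0.098  0.097] [ 1.08  1.01 -1.33  2.23  2.05  0.93 -0.05]
1 back [ 0.542 -0.084  0.189] [ 1.2   0.4  -1.29  2.35  1.75  0.45 -0.12]
-1 way [ 0.38 -0.25  0.45] None
-1 way2 [0.38 0.1  0.42] None
-1 pre [0.414 0.18  0.177] None
-1 grasp [0.49  0.196 0.085] None
-1 lift [0.49  0.196 0.205] [-0.8   0.03  0.21  2.43  1.51  0.24  2.91]
-1 front [ 0.441 -0.067  0.195] None
-1 front low [ 0.46  -0.07   0.135] None
-1 over [ 0.618 -0.098  0.13 ] [ 0.45  0.4  -0.44  2.25  2.28  0.27  2.42]
-1 seat [ 0.618 -0.098  0.097] [ 0.45  0.48 -0.44  2.26  2.43  0.35  2.29]
-1 back [ 0.542 -0.084  0.189] [ 0.67  0.17 -0.66  2.37  1.91  0.18  2.75]
```

```bash
python3 - <<'E'
from h import *
import time
t0=time.time()
q=lambda h,yaw,l,f: solver.inverse_kinematics(tcp(h,R(yaw,f,l)),R(yaw,f,l))
for ld in (35,-35,-40,-45):
    l=np.radians(ld)
    for f in (1,-1):
        for z in (.1,.2,.3): 
            a=q([.478,.193,z],DY,l,f); print("pick",ld,f,z,None if a is None else np.round(a,2))
print(time.time()-t0)
for z in (.1,.15,.2,.3):
  for ld in (35,38,40):
    row=[]
    for r in (.44,.47,.5,.53,.56,.6,.65,.7):
        row.append("".join("x" if q([r,0,z],0,np.radians(ld),f) is not None else "." for f in (1,-1)))
    print(z,ld,row)
print(time.time()-t0, env.sense()["t"])
E
```

```text
pick 35 1 0.1 None
pick 35 1 0.2 [ 0.08  0.15 -0.68  2.35  1.28  0.31  0.03]
pick 35 1 0.3 [ 0.13 -0.07 -0.66  2.24  0.37  0.4   0.94]
pick 35 -1 0.1 None
pick 35 -1 0.2 [-1.24  0.07  0.71  2.42  1.04  0.16 -2.89]
pick 35 -1 0.3 [ 0.54 -0.08 -1.03  2.22  0.27  0.38 -2.09]
pick -35 1 0.1 [ 0.15  0.95 -0.85  1.56  0.41  1.5   0.96]
pick -35 1 0.2 [ 0.22  0.89 -1.02  1.51  0.4   1.67  0.91]
pick -35 1 0.3 [ 0.27  0.84 -1.16  1.43  0.38  1.84  0.86]
pick -35 -1 0.1 [ 0.03  0.87 -0.65  1.57  0.28  1.45 -2.05]
pick -35 -1 0.2 [ 0.11  0.78 -0.79  1.52  0.27  1.61 -2.1 ]
pick -35 -1 0.3 [ 0.17  0.71 -0.9   1.44  0.24  1.78 -2.13]
pick -40 1 0.1 [ 0.13  1.   -0.85  1.5   0.39  1.59  0.97]
pick -40 1 0.2 [ 0.19  0.92 -0.97  1.46  0.36  1.73  0.93]
pick -40 1 0.3 [ 0.04  0.69 -0.67  1.4   0.13  1.84  1.11]
pick -40 -1 0.1 [ 0.02  0.92 -0.64  1.51  0.26  1.54 -2.05]
pick -40 -1 0.2 [ 0.1   0.84 -0.79  1.47  0.26  1.7  -2.11]
pick -40 -1 0.3 [-0.37  0.58 -0.01  1.43 -0.11  1.82 -1.74]
pick -45 1 0.1 [ 0.12  1.05 -0.85  1.44  0.38  1.67  0.97]
pick -45 1 0.2 [ 0.15  0.95 -0.92  1.41  0.32  1.8   0
[... 181 characters left out ...]
285
0.1 35 ['..', '..', '..', 'xx', 'xx', 'xx', 'xx', 'xx']
0.1 38 ['..', '..', '..', '..', 'xx', 'xx', 'xx', 'xx']
0.1 40 ['..', '..', '..', '..', 'xx', 'xx', 'xx', 'xx']
0.15 35 ['..', '..', '..', 'xx', 'xx', 'x.', 'xx', 'xx']
0.15 38 ['..', '..', '..', 'xx', 'xx', 'xx', 'xx', 'xx']
0.15 40 ['..', '..', '..', '..', 'xx', 'xx', 'xx', 'xx']
0.2 35 ['..', '..', 'xx', 'xx', 'xx', 'xx', 'xx', 'xx']
0.2 38 ['..', '..', '..', 'x.', 'x.', 'x.', 'xx', 'xx']
0.2 40 ['..', '..', '..', 'xx', 'xx', 'xx', 'x.', 'xx']
0.3 35 ['xx', 'xx', 'xx', 'xx', 'xx', 'xx', 'xx', 'xx']
0.3 38 ['x.', 'xx', 'xx', 'xx', 'xx', 'xx', 'xx', 'xx']
0.3 40 ['..', 'xx', 'xx', 'xx', 'xx', 'xx', 'xx', 'xx']
7.915637254714966 1.4
```

Lean 40 can't be reached where the dish stands, because it is too close to the base. Plan: grip it at 20°, lift and carry it about 85 mm outward along its own axis, set it down, then re-grip at 40°.

```bash
cat >> h.py <<'E'
P=H+.085*np.array([np.cos(DY),np.sin(DY),0])
L1=np.radians(20)
def st(n=""):
    s=env.sense();print(n,"t",round(s["t"],2),"tcp",np.round(s["ee_pos"],4),"F",np.round(s["wrist_force"],1),"w",round(s["gripper_width"],4),"g",round(s["grasp_force"],1),"q",np.round(s["joint_positions"],2))
    return s
E
python3 - <<'E'
from h import *
f=-1
A=R(DY,f,L1);B=R(DY,f);
for n,p,M in [("pre",tcp(H,A)-.1*A[:,2],A),("pick",tcp(H,A),A),("lift",tcp(H+[0,0,.03],A),A),("P",tcp(P,A),A),("P40",tcp(P,B),B),("P40up",tcp(P+[0,0,.15],B),B),("P40pre",tcp(P,B)-.08*B[:,2],B)]:
    q=solver.inverse_kinematics(p,M);print(n,None if q is None else np.round(q,2))
s=st("start")
env.movel(s["ee_pos"]+[0,0,.2],rate=.3); st("up")
for p,yw in (([.36,-.3,.42],-40),([.40,.12,.40],12)):
    try: env.reach(np.array(p),R(np.radians(yw),f,np.radians(10))); st(str(p))
    except env.PlanningError as e: print(p,e)
env.reach(tcp(H,A)-.1*A[:,2],A); st("pre")
p,d=viewer.read_camera("wrist"); cv2.imwrite("pics/w1.png",p[:,:,::-1])
for c in("scene","side","wrist"):
    if c!="wrist": viewer.read_camera(c)
    for n in ("dish_handle","dish"): print(c,n,[(np.round(x["at"],4).tolist(),round(x["score"],2)) for x in tip_of(c,n)[:2]])
E
```

```text
pre [-0.74  0.08  0.21  2.29  0.21  0.45 -2.07]
pick [-0.35  0.34 -0.18  2.27  0.67  0.26 -2.5 ]
lift [-0.21  0.29 -0.33  2.24  0.62  0.35 -2.44]
P [-0.3   0.45 -0.19  2.08  0.54  0.32 -2.31]
P40 [-0.13  0.49 -0.45  2.29  2.25  0.47  2.3 ]
P40up [-0.94  0.12  0.46  2.25  0.9   0.17 -2.71]
P40pre [-0.74  0.23  0.2   2.41  2.3   0.24  2.1 ]
start t 1.4 tcp [ 0.1676 -0.628   0.2146] F [0.4 0.5 0.5] w 0.0921 g 0.0 q [ 1.27  0.47 -0.01  1.6   0.01  1.07 -0.06]
up t 2.22 tcp [ 0.1674 -0.6274  0.4128] F [0.2 0.1 0.3] w 0.0917 g 0.0 q [ 1.26  0.35 -0.    1.33  0.    1.46 -0.05]
[0.36, -0.3, 0.42] t 3.63 tcp [ 0.3596 -0.3007  0.4194] F [-0.5 -0.   0.2] w 0.0917 g 0.0 q [ 0.87 -0.09 -0.23  1.83 -0.01  1.23 -1.63]
[0.4, 0.12, 0.4] t 5.18 tcp [0.4004 0.1188 0.4001] F [-0.7 -0.2  0.1] w 0.092 g 0.0 q [ 0.63 -0.24 -0.81  1.93 -0.19  1.21 -1.5 ]
pre t 6.16 tcp [0.4519 0.1864 0.1765] F [0.1 0.2 0.1] w 0.0919 g 0.0 q [ 0.53  0.29 -1.16  2.23  0.75  0.59 -2.53]
scene dish_handle [([0.4794, 0.1943, 0.0979], 0.68)]
scene dish [([0.4772, 0.1957, 0.0006], 0.9)]
side dish_handle [([0.4848, 0.1912, 0.0987], 0.7), ([0.4764, 0.1892, 0.0373], 0.42)]
side dish [([0.5118, 0.2137, 0.0394], 0.63), ([0.477, 0.1932, -0.005], 0.62)]
wrist dish_handle [([0.4782, 0.1918, 0.0984], 0.77)]
wrist dish [([0.4766, 0.1917, 0.004], 0.73)]
```

View pics/w1.png

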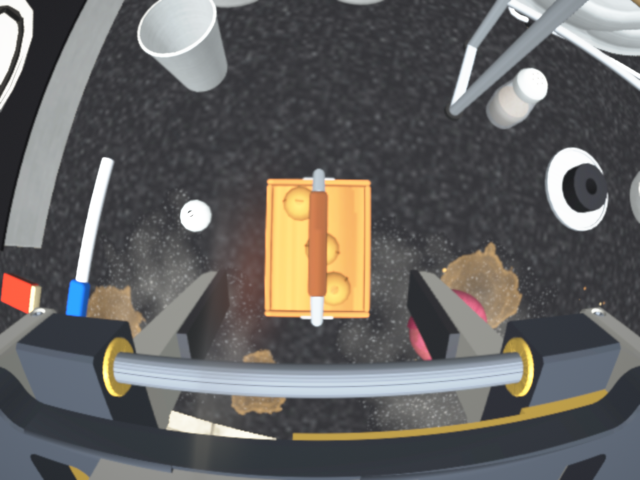

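The wrist view shows the grip bar upright at column 318, midway between the fingers, with three nuts in the dish. The onion at (447,328) is clear of the right finger. Next: grip, lift, move out and set down.

```bash
python3 - <<'E'
from h import *
f=-1;A=R(DY,f,L1)
env.movel(tcp(H,A),A,rate=.1); st("at")
effector.grasp(30); env.pause(.2); st("grasped")
env.movel(tcp(H+[0,0,.045],A),A,rate=.08); env.pause(.35); st("lift")
print([(np.round(x["at"],3).tolist(),round(x["score"],2)) for c in ("scene","side") if viewer.read_camera(c) for x in tip_of(c,"dish")[:1]])
try:
    env.movel(tcp(P+[0,0,.045],A),A,rate=.08); st("moved")
    env.movel(tcp(P+[0,0,.006],A),A,rate=.06);st("low")
    for k in range(10):
        s=env.sense(); 
        if s["wrist_force"][2]>-1.2 and k: break
        env.movel(s["ee_pos"]-[0,0,.0015],rate=.02); st(k)
except env.PlanningError as e: print(e)
p,d=viewer.read_camera("scene"); cv2.imwrite("pics/s2.png",p[:,:,::-1])
E
```

```text
at t 7.76 tcp [0.4844 0.1946 0.0824] F [0.7 1.2 0.2] w 0.092 g 0.0 q [ 0.18  0.47 -0.8   2.24  1.15  0.47 -2.89]
grasped t 9.12 tcp [0.4843 0.1942 0.0821] F [ 0.8 -0.1 -0.9] w 0.013 g 30.0 q [ 0.18  0.47 -0.8   2.24  1.15  0.47 -2.89]
lift t 10.18 tcp [0.4841 0.1944 0.1268] F [-0.9 -0.5 -3.2] w 0.0127 g 30.0 q [ 0.29  0.4  -0.92  2.21  0.95  0.53 -2.7 ]
[([0.474, 0.193, 0.046], 0.93), ([0.478, 0.194, 0.041], 0.57)]
moved t 11.6 tcp [0.567 0.212 0.127] F [-0.2  0.5 -3.5] w 0.0127 g 30.0 q [ 0.25  0.53 -0.88  2.02  0.97  0.62 -2.62]
low t 12.4 tcp [0.5676 0.2123 0.0884] F [ 0.6 -0.5 -3. ] w 0.013 g 30.0 q [ 0.18  0.58 -0.8   2.05  1.08  0.56 -2.73]
0 t 12.65 tcp [0.5678 0.2123 0.0871] F [-0.6  0.2 -2.2] w 0.0125 g 30.0 q [ 0.18  0.58 -0.8   2.05  1.08  0.56 -2.73]
1 t 12.9 tcp [0.5678 0.2123 0.0856] F [-0.8 -1.  -2.3] w 0.0125 g 30.0 q [ 0.18  0.58 -0.79  2.05  1.08  0.56 -2.73]
2 t 13.15 tcp [0.5677 0.2122 0.0839] F [-0.  -0.3 -2.2] w 0.0127 g 30.0 q [ 0.18  0.59 -0.79  2.05  1.09  0.55 -2.74]
3 t 13.4 tcp [0.5676 0.2122 0.0823] F [-0.6  0.6 -2.9] w 0.0125 g 30.0 q [ 0.17  0.59 -0.79  2.05  1.09  0.55 -2.74]
4 t 13.65 tcp [0.568  0.212  0.0819] F [-3.9 -4.1  8.1] w 0.0124 g 30.0 q [ 0.17  0.59 -0.78  2.05  1.1   0.55 -2.75]
```

View pics/s2.png

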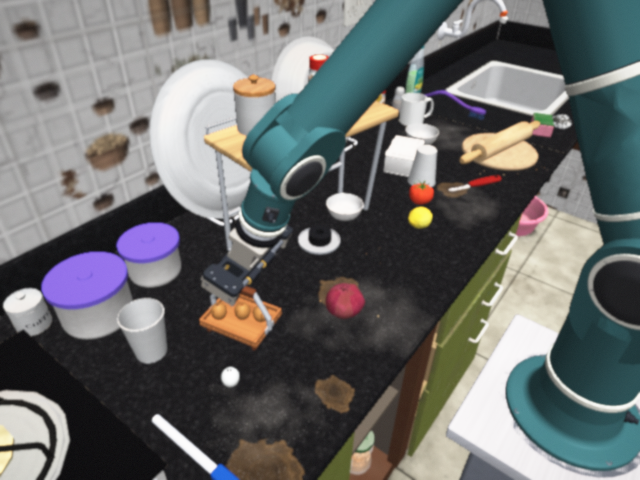

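The dish stands at its new spot (240,318) with all three nuts and the onion untouched. Now I'll release, back off and prepare the 40° grasp, with the hand flipped to stay away from the last joint's limit.

```bash
python3 - <<'E'
from h import *
effector.release(); s=st("open")
z=np.array(s["tcp_rot"])[:,2]
env.movel(s["ee_pos"]-.10*z,rate=.2); st("back")
hs=[]
for c in("scene","side","wrist"):
    viewer.read_camera(c)
    for n in ("dish_handle","dish"): print(c,n,[(np.round(x["at"],4).tolist(),round(x["score"],2)) for x in tip_of(c,n)[:2]])
p,d=viewer.read_camera("side");W=cloud("side",d).reshape(-1,3)
p,d=viewer.read_camera("scene");W2=cloud("scene",d).reshape(-1,3)
for w in (W,W2):
    Q=w[np.all((w>[.48,.13,.092])&(w<[.64,.29,.115]),1)]
    if len(Q)>10: print(len(Q),cv2.minAreaRect((Q[:,:2]*1000).astype(np.float32)))
for ld in (38,40,42):
  for f in (1,-1):
    B=R(DY,f,np.radians(ld)); C=R(SY,f,np.radians(ld))
    for n,p,M in [("pre",tcp(P,B)-.07*B[:,2],B),("g",tcp(P,B),B),("up",tcp(P+[0,0,.1],B),B),("up2",tcp(P+[0,0,.2],B),B),("seat",tcp(S+[0,0,.112],C),C),("over",tcp(S+[0,0,.147],C),C),("front",tcp(S-.08*ax+[0,0,.21],C),C),("front2",tcp(S-.1*ax+[0,0,.3],C),C),("back",tcp(S+[0,0,.112],C)-.07*C[:,2],C)]:
        q=solver.inverse_kinematics(p,M);print(ld,f,n,None if q is None else np.round(q,2))
E
```

```text
open t 14.92 tcp [0.5676 0.2122 0.0808] F [-0.4  0.2 -0.2] w 0.0919 g 0.0 q [ 0.17  0.59 -0.78  2.05  1.1   0.55 -2.75]
back t 15.57 tcp [0.5343 0.2043 0.1743] F [-0.1 -0.1  0.1] w 0.092 g 0.0 q [ 0.36  0.42 -1.    2.06  0.82  0.66 -2.52]
scene dish_handle [([0.5607, 0.2113, 0.0993], 0.59)]
scene dish [([0.5575, 0.2117, -0.001], 0.65), ([0.5584, 0.208, 0.0017], 0.54)]
side dish_handle [([0.5651, 0.2094, 0.0993], 0.62), ([0.5027, -0.4053, 0.0014], 0.31)]
side dish [([0.5617, 0.2123, -0.0032], 0.9), ([0.642, 0.3572, 0.0023], 0.48)]
wrist dish_handle [([0.5625, 0.2122, 0.1029], 0.63)]
wrist dish [([0.5575, 0.209, 0.0021], 0.97)]
147 ((560.7910766601562, 209.0394744873047), (85.59198760986328, 26.474464416503906), 15.985818862915039)
382 ((558.921142578125, 212.09130859375), (87.89339447021484, 15.475459098815918), 12.56185531616211)
38 1 pre [ 0.4   0.51 -1.09  2.31  1.82  0.63 -0.34]
38 1 g [ 0.24  0.64 -0.89  2.25  2.02  0.65 -0.47]
38 1 up [ 0.49  0.53 -1.19  2.19  1.61  0.65 -0.07]
38 1 up2 [ 0.75  0.5  -1.52  2.09  1.3   0.76  0.27]
38 1 seat [ 0.89  0.68 -0.99  2.22  2.01  0.58 -0
[... 1882 characters left out ...]
 [ 0.92  0.61 -1.02  2.25  2.08  0.56 -0.33]
42 1 front [ 1.24  0.4  -1.33  2.37  1.85  0.46 -0.2 ]
42 1 front2 [ 1.03 -0.13 -0.89  2.32 -0.32  0.18  1.8 ]
42 1 back [ 1.02  0.53 -1.11  2.34  2.06  0.55 -0.36]
42 -1 pre [-0.95  0.28  0.44  2.44  2.68  0.28  1.7 ]
42 -1 g [-1.41  0.81  1.13  2.38  3.9   0.57  0.25]
42 -1 up [-1.5   0.42  1.18  2.34  4.22  0.22  0.14]
42 -1 up2 [ 0.39  0.15 -0.96  2.15  1.08  0.37 -2.8 ]
42 -1 seat [-0.67  0.61  0.9   2.35  3.85  0.5   0.58]
42 -1 over [-0.69  0.5   0.91  2.34  3.94  0.4   0.54]
42 -1 front [ 0.26  0.11 -0.23  2.41  2.33  0.15  2.29]
42 -1 front2 [ 0.44 -0.12 -0.37  2.35  0.21  0.18 -1.88]
42 -1 back [-0.9   0.47  1.15  2.44  4.03  0.44  0.46]
```

```bash
python3 - <<'E'
from h import *
B=R(DY,1)
s=env.sense(); env.movel(s["ee_pos"]+[-.02,0,.13],rate=.25); st("up")
pre=tcp(P,B)-.07*B[:,2]
done=False
for dz in (.12,.1,.15,.08):
    try: env.reach(pre+[0,0,dz],B); st("above"); break
    except env.PlanningError as e: print(dz,e)
env.movel(pre,B,rate=.15); st("pre")
p,d=viewer.read_camera("wrist"); cv2.imwrite("pics/w3.png",p[:,:,::-1])
print([(np.round(x["at"],4).tolist(),round(x["score"],2)) for x in tip_of("wrist","dish_handle")[:2]])
E
```

```text
up t 16.79 tcp [0.5139 0.204  0.3035] F [ 0.2 -0.1 -0.7] w 0.0917 g 0.0 q [ 0.67  0.24 -1.29  1.95  0.48  0.85 -2.21]
above t 18.77 tcp [0.529  0.2039 0.2589] F [-0.3 -0.4  1.2] w 0.0917 g 0.0 q [ 0.82  0.42 -1.55  2.23  1.41  0.67  0.09]
pre t 19.73 tcp [0.5294 0.2042 0.1397] F [-0.  -0.6 -0.5] w 0.0922 g 0.0 q [ 0.48  0.63 -1.23  2.33  1.91  0.78 -0.36]
[([0.5593, 0.2087, 0.1001], 0.6)]
```

View pics/w3.png

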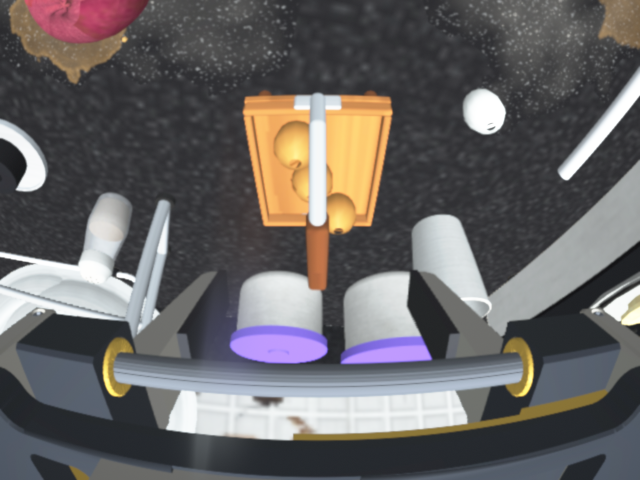

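The 40° pregrasp is centred: the bar is at (317,250) between the fingers, and the nuts are in the dish. Gripping and carrying next.

```bash
python3 - <<'E'
from h import *
B=R(DY,1);C=R(SY,1);M0=R(np.radians(2),1)
env.movel(tcp(P-[.001,.001,0],B),B,rate=.08); st("at")
effector.grasp(45); env.pause(.2); st("grasped")
env.movel(tcp(P+[0,0,.1],B),B,rate=.09); st("lift")
for v in ([.515,.09,.20],[.515,.09,.23],[.505,.09,.25],[.505,.09,.27]):
    try: env.movel(tcp(v,M0),M0,rate=.1); st(str(v)); break
    except env.PlanningError as e: print(v,e)
else: raise SystemExit
for k,z in ((.08,.21),(.09,.22),(.1,.25)):
    try: env.movel(tcp(S-k*ax+[0,0,z],C),C,rate=.1); st("front"); break
    except env.PlanningError as e: print(k,e)
p,d=viewer.read_camera("side"); cv2.imwrite("pics/s4.png",p[:,:,::-1])
for c in ("side","scene"):
    viewer.read_camera(c)
    for n in("dish","dish_handle","stand_top"): print(c,n,[(np.round(x["at"],4).tolist(),round(x["score"],2)) for x in tip_of(c,n)[:1]])
E
```

```text
at t 20.84 tcp [0.5719 0.2124 0.0858] F [-0.1 -0.6  0.9] w 0.092 g 0.0 q [ 0.39  0.8  -1.1   2.26  2.07  0.84 -0.4 ]
grasped t 22.22 tcp [0.572  0.2123 0.0853] F [-0.2 -0.2 -1.5] w 0.0125 g 45.0 q [ 0.39  0.8  -1.1   2.26  2.07  0.84 -0.4 ]
lift t 23.48 tcp [0.5728 0.213  0.1849] F [ 0.6 -1.2 -2.6] w 0.0125 g 45.0 q [ 0.51  0.57 -1.24  2.21  1.71  0.69 -0.14]
[0.515, 0.09, 0.2] t 24.93 tcp [0.5274 0.0909 0.1856] F [ 0.6  0.9 -2.4] w 0.0125 g 45.0 q [ 0.83  0.41 -1.32  2.37  1.74  0.58 -0.25]
front t 26.83 tcp [ 0.5392 -0.0834  0.1954] F [ 0.2  0.3 -3.5] w 0.0129 g 45.0 q [ 1.2   0.34 -1.26  2.35  1.72  0.39 -0.11]
side dish [([0.5259, -0.0793, 0.1078], 0.79)]
side dish_handle [([0.5313, -0.0819, 0.2101], 0.58)]
side stand_top [([0.6088, -0.0957, 0.0267], 0.88)]
scene dish [([0.5266, -0.0821, 0.1116], 0.55)]
scene dish_handle [([0.5293, -0.0792, 0.2092], 0.6)]
scene stand_top [([0.6114, -0.0939, 0.0322], 0.77)]
```

View pics/s4.png

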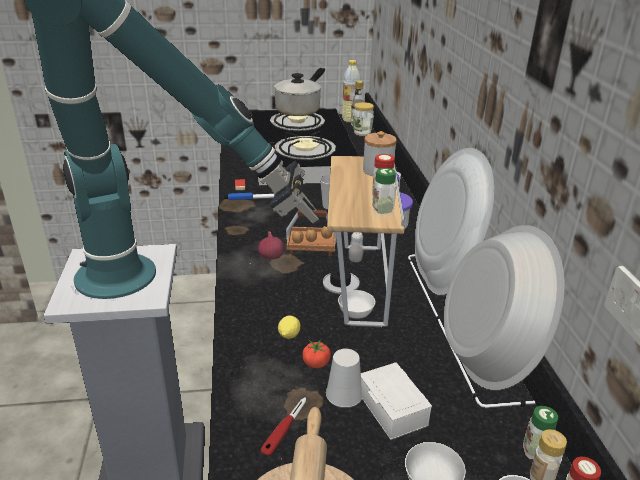

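The dish hangs level in front of the shelf at (312,238) with the nuts inside. Next I'll slide it in over the block and feel down.

```bash
cat >> h.py <<'E'
CR=R(SY,1)
def hz():
    s=env.sense(); f=np.mean([env.sense()["wrist_force"] for _ in range(3)],0)
    return s["ee_pos"]-.019*CR[:,2], f, s["t"]
def go(xy,z,rate=.05): env.movel(tcp([xy[0],xy[1],z],CR),CR,rate=rate)
E
python3 - <<'E'
from h import *
env.movel(tcp(S-.0375*ax+[0,0,.178],CR),CR,rate=.08)
go(S,.148,.06); env.pause(.3); h,f0,t=hz(); print("over",np.round(h,4),np.round(f0,1),t)
go(S,.131,.05)
z=.131
while z>.1105:
    z-=.0015; go(S,z,.02); h,f,t=hz(); print(np.round(h,4),np.round(f,1),round(t,1))
    if f[2]-f0[2]>4: break
E
```

```text
over [ 0.606  -0.0956  0.1482] [-0.   0.6 -2.5] 29.35
[ 0.6061 -0.0955  0.1297] [ 0.3 -0.4 -2.7] 30.1
[ 0.606  -0.0955  0.1279] [ 0.6  0.4 -2.6] 30.3
[ 0.606  -0.0955  0.1264] [ 0.2 -0.6 -2.7] 30.6
[ 0.6059 -0.0955  0.1249] [-0.2  0.6 -2.3] 30.8
[ 0.6059 -0.0955  0.1234] [ 0.7 -0.1 -1.9] 31.1
[ 0.6059 -0.0955  0.1218] [ 0.9  0.4 -1.7] 31.3
[ 0.6059 -0.0955  0.1204] [ 0.4 -0.4 -1.9] 31.6
[ 0.6059 -0.0955  0.1189] [-0.7 -0.3 -2.6] 31.8
[ 0.6059 -0.0955  0.1173] [-0.9  0.7 -2.9] 32.1
[ 0.606  -0.0954  0.1159] [-0.3  0.1 -2.5] 32.3
[ 0.6059 -0.0955  0.1144] [-0.8 -0.3 -2.6] 32.6
[ 0.6059 -0.0955  0.1128] [-0.5 -0.2 -3. ] 32.8
[ 0.6064 -0.0954  0.1119] [0.7 0.4 0.3] 33.1
[ 0.6069 -0.0953  0.1119] [-7.6 -0.5 12.8] 33.3
```

Contact came at a handle height of 0.112 m, which is the seated height, so the pin went straight into the hole. I'll check with the cameras before letting go.

```bash
python3 - <<'E'
from h import *
go(S,.1118,.02); h,f,t=hz(); print(np.round(h,4),np.round(f,1),t)
for c in ("side","scene"):
    p,d=viewer.read_camera(c)
    if c=="scene": cv2.imwrite("pics/s5.png",cv2.resize(p[140:320,200:440,::-1],None,fx=3,fy=3))
    for n in("dish","dish_handle"): print(c,n,[(np.round(x["at"],4).tolist(),round(x["score"],2)) for x in tip_of(c,n)[:1]])
E
```

```text
[ 0.606  -0.0955  0.1119] [-3.7 -0.5  3.8] 33.5917
side dish [([0.6047, -0.0956, 0.0074], 0.83)]
side dish_handle [([0.6084, -0.0919, 0.0093], 0.75)]
scene dish [([0.6039, -0.0968, 0.0149], 0.97)]
scene dish_handle [([0.6062, -0.095, 0.1108], 0.89)]
```

View pics/s5.png

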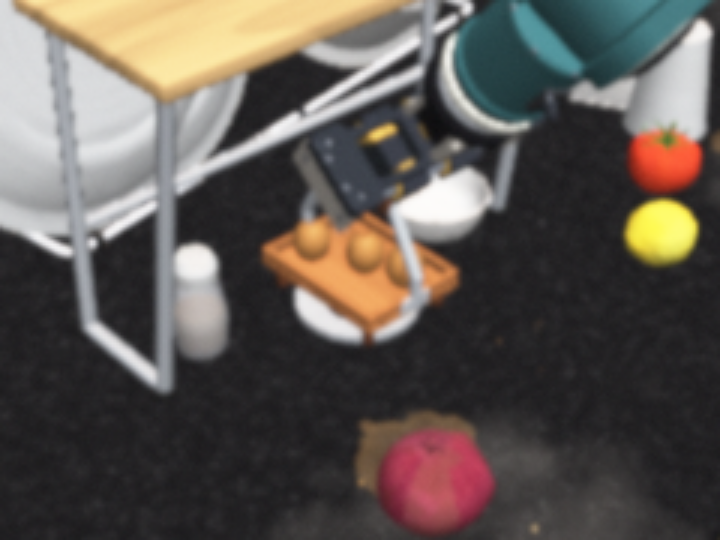

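The dish sits low and level on the stand at crop (360,285), with three nuts in it and the shaker, bowl and onion untouched. Letting go.

```bash
python3 - <<'E'
from h import *
effector.release(); env.pause(.2); st("open")
s=env.sense()
for d in (.11,.09,.07):
    try: env.movel(s["ee_pos"]-d*CR[:,2],rate=.1); break
    except env.PlanningError as e: print(d,e)
env.pause(.5); st("back")
for c in ("side","scene"):
    p,dd=viewer.read_camera(c)
    if c=="scene":
        cv2.imwrite("pics/s6.png",cv2.resize(p[140:320,200:440,::-1],None,fx=3,fy=3))
        W=cloud(c,dd).reshape(-1,3);Q=W[np.all((W>[.55,-.15,.104])&(W<[.66,-.04,.13]),1)];print("bar top z",np.round(np.percentile(Q[:,2],[50,95]),4),Q.mean(0))
    for n in("dish","dish_handle"): print(c,n,[(np.round(x["at"],4).tolist(),round(x["score"],2)) for x in tip_of(c,n)[:1]])
E
```

```text
open t 35.32 tcp [ 0.618  -0.0976  0.0972] F [-0.2  0.6  0.9] w 0.0917 g 0.0 q [ 0.94  0.75 -1.07  2.24  2.08  0.66 -0.27]
back t 37.07 tcp [ 0.5484 -0.0855  0.1814] F [-0.4  0.3  1. ] w 0.0921 g 0.0 q [ 1.15  0.41 -1.23  2.34  1.8   0.45 -0.16]
side dish [([0.6057, -0.0922, 0.0099], 0.71)]
side dish_handle [([0.6109, -0.0985, 0.1129], 0.78)]
bar top z [0.1169 0.1211] [ 0.60132964 -0.09021384  0.1152769 ]
scene dish [([0.6035, -0.0926, 0.0131], 0.61)]
scene dish_handle [([0.6048, -0.0982, 0.0117], 0.23)]
```

View pics/s6.png

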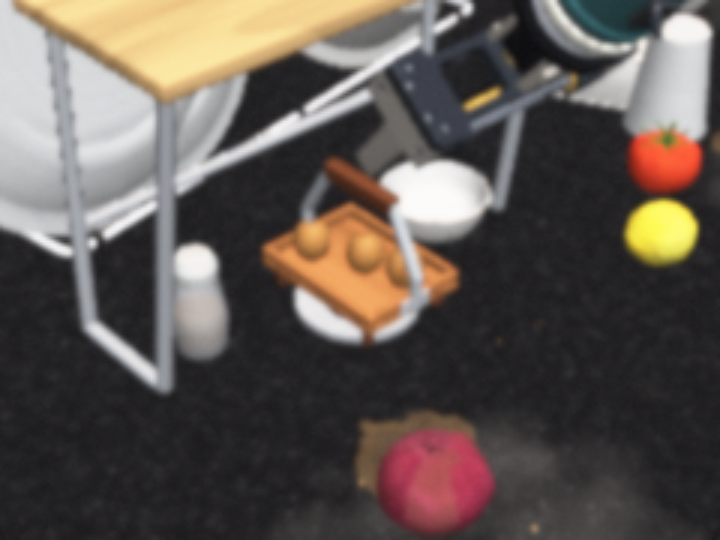

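The dish is seated, level and free of the hand. The top of its bar is at 0.120 m, as it should be, and the three nuts are inside.

```bash
python3 -c "
from h import *
print(workorder.finish_job())"
```

```text
the job is handed in; nothing more can be done
None
```

The dish is on the stand with its pin in the hole, level and holding all three walnuts; the arm has let go and the job is handed in at about 37 s, though no verdict came back.

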